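# Load the slicing insert under the slicer's roller bail

## Robot

A 7-joint arm with a two-finger parallel gripper is mounted at the origin on the work surface. World frame = base frame: x ahead of the robot, y to its left, z up, the work surface at z = 0. Lengths are in m, angles in rad, forces in N, time in s.
With the tool pointing down it reaches from about 0.425 to 0.925 m from the base axis. Payload 6.8 kg.
Tool frame: the origin (TCP) lies between the finger pads; the fingertips stand 17 mm ahead of it and the grasp point (between the pads) lies 2 mm behind it; z points along the fingers, y is the direction in which the jaws open and shut (so a half turn about z gives the same grasp; the last joint's range is limited). The gripper opens to 85 mm and grips with 20 to 120 N. Pads are 22 mm wide; open, the fingers measure 114 mm over their backs; the gripper's body (76 mm by 85 mm) begins 54 mm behind the grasp point. The pads swing forward as they close: fully open they stand 13 mm farther back than shut.
Start: joints at [0.995, 0.477, 0.022, 1.555, -0.011, 1.109, -0.083], TCP at [0.304, -0.602, 0.248] pointing down, gripper open.
Joint ranges: [-2.96, 2.96], [-0.34, 2.1], [-1.41, 1.46], [0.24, 2.44], [-1.37, 4.51], [0.17, 1.92], [-2.96, 2.96]. Speed limits (rad/s): [2.39, 2.39, 3.14, 3.14, 3.14, 3.14, 3.14].

## Interface

Orientations are given as a unit quaternion [w, x, y, z].
In Python, from station import bot gives the robot as it stands. The module is installed in compiled form; this text tells all that it offers.
- The arm moves only by the tool carry_out, never from a script. Its argument "moves" is a list of rows, each a list of 3 entries, a list of its own where there are three numbers: the turn, a rotation vector about the tool's x, y, z in degrees, then the shift along the tool's x, y, z in cm, then the finger opening in cm, from 0 to 8.54. A call has 1 to 5 rows; each row is the pose to reach, as a shift and turn from the pose commanded when the call began, along the tool's axes at that moment; what a row does not reach only later rows make up. A row lasts 1/8 s, in which the tool goes at most 62.5 mm and 10.7 degrees, less where a joint would pass 70% of its speed; a pose out of reach is approached as far as the arm can. A call with a gripper value outside its range is refused whole. The fingers move at their own pace and stop on an object; "newtons" is the grip in N (left out, the last holds). Time passes only in rows, so rows that repeat a pose let the fingers close. It gives the time, the measured TCP pose, the force and the opening at its end, in the units of the state.
- bot.get_obs(): the state, without advancing time (a new reading comes with each control period).
- bot.read_camera(name): name is "side" or "top" or "wrist"; returns the picture (384x512x3 uint8, red, green, blue); there is no depth.
- bot.camera_info(name): a dict with "vertical_fov" (degrees; the focal length in pixels is half the picture's height over the tangent of half this angle, whatever the lens; pixels are square), "cx", "cy" (the principal point, pixels), "position" and "attitude" of the camera in the world. Camera axes: x right, y up, looking along -z (the intrinsics and any distortion apply to the point x, -y, -z); pixel columns grow to the right and rows downward; lengths in m; the calibration is good to about 2 mm. A picture is of the moment at which its call begins: read the wrist's pose just before it. camera_info takes no time and is no camera call; for the wrist camera it gives the pose at the moment of the call.
- bot.hand_in(): hands the job in, once; it reports no verdict.
Trained networks look in the newest picture that a camera, given by its name, has taken for a name from the list of things; names that differ only in an ending like _2 or _b are one class to them, and where a whole thing is asked for, a point or a joint stands for the part that bears it (a point fixed in the world has none). Each returns a list of dicts, best first, with "score" (0 to 1); they miss things now and then, are a little off and sometimes report something else, mostly with a low value. They report only what shows in the picture. A call takes as long as a camera call. They do not tell look-alikes from the thing itself.
- bot.silhouettes(label, camera): "region" (384x512 bool, what is visible of it) and "location" ([column, row] in pixels, amid what is visible of it).
The state is a dict: "t": time; "q": joint angles; "joint_vel": joint speeds; "joint_torque": joint torques, N m; "eef_pos": TCP position; "tool_rot": TCP orientation; "contact_force": force on the tool from outside, world axes, zero at the start; "torque": the same for the moment, N m; "gripper_width": opening from 0.0 (shut) to 1.0 (fully open).
Only numpy, scipy, OpenCV 4.12 (cv2) and the standard library are available. Lean on these libraries where they do the work, as an engineer would, in place of code of your own. Each camera call takes 0.05 s, during which the arm holds its last target. There are 200 camera calls.

## Task

Fit the green slicing insert into the vegetable slicer: lay it flat in the slicer's bed and slide it, ridge first, under the sprung roller bail until it is fully home against the stop and the roller has dropped in behind the ridge and bears down on it, then let go. Ease it in by feel and do not force it: never push it, along or down, with more than about 15 N. Leave the orange insert and everything else where it is.

Things in the scene. Friction and masses are not known exactly. Their poses are not given: they have to be found in the camera images.
- green_tab (a point): Centre of the upright grip tab of the loose green slicing insert (0.11 to 0.23 kg): tab 14 mm thick along the insert's x, 44 mm wide along y, its top 40 mm and this point 24 mm above the flat underside. x runs forward to ridge and nose, z up. Plate 130.5 x 70 x 8 mm, from 15 mm behind this point to 115.5 mm ahead. Lies on a 4 mm mat, left or right of the orange one, nose away from the robot.
- green_crest (a point): Middle of the crest of the green insert's ridge, 88 mm ahead of the tab point and 20 mm above the underside; axes as the tab's. The 44 mm wide ridge climbs at about 30 degrees from the 5 mm thick nose (27 mm ahead of the crest) and falls behind the crest at 45 degrees to the plate's 8 mm top.
- orange_tab (a point): The same point of an identical loose insert in orange, about 116 mm beside the green one on the same mat; leave it alone.
- slicer: Fixed vegetable slicer, 315 x 118 mm; origin on the table under the channel's centre line; x is the push-in direction, z up. Steel bed 30 mm above the table from x = -140 to +155 mm; two rails 10 mm high, 73 mm apart inside, from x = +5 mm on, with flared mouths from x = -23 mm. Beyond stands the grey head with stop and bail, clamped up to 22 mm either way along x: its place is not reported.
- lay_spot (a point): On the slicer, axes as the slicer's: where the insert's tab point is when the insert lies flat on the bed, its nose in the rails' mouth, just clear of the roller wherever the head is (slicer x = -119 mm, y = 0, z = 54 mm).
- home_mid (a point): On the slicer, axes as the slicer's: the tab point when the insert is home with the head in mid place (slicer x = -50 mm, y = 0, z = 54 mm). True home is up to 22 mm nearer or farther along x: feel for the stop. Pushing takes up to about 10 N while the ramp lifts the roller, little past the crest, then climbs at the stop. Pressing down on the bed adds friction (about 0.6) and jams it.
- bail (a joint): Angle (rad) of the sprung bail: two steel arms 76 mm long with a black 18 mm roller, hinged on the head beyond it. 0 = down and empty, roller 6 mm over the bed, bail tops 45 mm over it; more = lifted. It presses with 5 to 8 N. About 0.18 as the crest passes under, 0.05 when the insert is home with the roller behind its ridge, 0.013 more per mm short of home there.
Things that resemble listed ones, but are neither listed nor needed, are in the scene too. Several things look just like the part that bears green_tab: the one meant starts farthest to the robot's right.

How it is judged:
On the way:
1. the green insert, flat and lined up in the channel, has lifted the roller onto its ridge (y of green_tab in the frame of slicer between -0.005 and 0.005 m and z of green_tab in the frame of slicer between 0.05 and 0.058 m and angle between green_tab's own z axis and vertical below 0.06 rad and angle between the x axis of green_tab and the x axis of slicer, either way round below 0.06 rad and value of joint bail above 0.13 rad).
At the end, for the whole second after the job is handed in: The green insert lies released and still, flat in the channel (within 5 mm of its centre line, 0.06 rad of level and of its direction), its front end within about 2 mm of the head's stop, with the roller dropped in behind its ridge (bail angle 0.025 to 0.075) (y of green_tab in the frame of slicer between -0.005 and 0.005 m and z of green_tab in the frame of slicer between 0.05 and 0.058 m and angle between green_tab's own z axis and vertical below 0.06 rad and angle between the x axis of green_tab and the x axis of slicer, either way round below 0.06 rad and horizontal distance between green_crest and head_c0 below 0.0365 m and value of joint bail between 0.025 and 0.075 rad and contact force between the fingers and green below 0.1 N and linear speed of green below 0.01 m/s); the robot touches nothing.
It fails at once if the insert is forced against the stop with more than 25 N (a push of about 15 N on top of the bail's own draw) (contact force between green and head_c0 above 25 N).
It fails at once if the insert is pressed down on the slicer's bed with more than 45 N (contact force between green and slicer_c0 above 45 N).
It fails at once if the robot itself pushes on the slicer with more than 25 N (contact force between any of the fingers, the arm and slicer above 25 N).
It fails at once if the orange insert is moved by more than 15 mm (distance of orange_tab from where it was at the start of the episode above 0.015 m).
It fails at once if something else on the table is moved by more than 30 mm (distance of any of bowl, spice, spice_cap, spoon, cup, spray, board from where it was at the start of the episode above 0.03 m).
It also fails if it takes over 72 s, if anything falls off the work surface, if the arm or the gripper's body presses on something with over 40 N, if the wrist force passes 120 N, or if a joint passes its speed limit or range.

## Working session

There is one attempt and no reset: what is moved stays moved. The work goes in short steps, Python scripts to look and compute and a tool call to move; the robot and the scene stay as the last step left them, time stands still between calls to the robot, and variables do not carry over. Pictures are saved under pics/ and viewed, about 8 in all and at most 12, crops included, and the job is handed in when it is done.

Besides the shell and the picture viewer there is one more tool, called after "Call:" by a JSON object that holds its "fn" and its "kwargs". carry_out: Moves the arm, as the interface text tells. Its arguments: {"type":"object","properties":{"moves":{"type":"array"},"newtons":{"type":"number"}},"required":["moves"]}

```bash
mkdir -p pics
python3 - <<'E'
from station import bot
import cv2,numpy as np
o=bot.get_obs();print({k:np.round(v,3) for k,v in o.items()})
ims=[]
for c in("top","side"):
    im=bot.read_camera(c);print(c,bot.camera_info(c))
    cv2.imwrite(f"pics/{c}0.png",im[:,:,::-1])
    for l in("green_tab","orange_tab","slicer","bail"):
        for d in bot.silhouettes(l,c):
            r=np.argwhere(d["region"]);print(l,round(d["score"],2),np.round(d["location"],1),r.min(0),r.max(0))
E
```

```text
{'t': np.float64(0.0), 'q': array([ 0.995,  0.478,  0.022,  1.556, -0.012,  1.109, -0.083]), 'joint_vel': array([ 0.001, -0.001, -0.   ,  0.001, -0.002, -0.001, -0.001]), 'joint_torque': array([-0.0000e+00, -5.9645e+01,  1.6080e+00, -2.8120e+01,  1.3000e-02,
        9.0000e-03, -0.0000e+00]), 'eef_pos': array([ 0.304, -0.602,  0.247]), 'tool_rot': array([-0.001,  0.973,  0.232, -0.   ]), 'contact_force': array([-0.027,  0.286, -0.401]), 'torque': array([ 0.028,  0.018, -0.023]), 'gripper_width': np.float64(0.995)}
top {'vertical_fov': 45.14955842154525, 'cx': 253.42477328519496, 'cy': 196.5319820122519, 'position': array([0.24227166, 0.22540731, 1.39982939]), 'attitude': array([ 0.71250489,  0.07410362, -0.07294205, -0.69391994])}
green_tab 0.92 [172.3 254.2] [234 148] [272 195]
green_tab 0.82 [226.9 192.4] [171 211] [214 240]
green_tab 0.69 [107.6 224.2] [202  85] [237 132]
orange_tab 0.96 [264. 203.] [178 250] [221 274]
orange_tab 0.28 [400.1 177.7] [125 369] [231 429]
slicer 0.59 [397.7 176.4] [125 368] [230 430]
bail 0.58 [403.3 163.6] [143 393] [175 421]
bail 0.23 [225.9 193.6] [172 211] [215 240]
side {'vertical_fov': 55.58470347737021, 'cx': 258.7493790370155, 'cy': 189.9000056570595, 'position': array([0.22786548, 0.90974899, 0.99812463]), 'attitude': array([-0.21075361, -0.06633602,  0.31388632,  0.92339473])}
green_tab 0.82 [243.4 210.9] [196 226] [227 266]
green_tab 0.68 [221.5 325.3] [298 192] [349 243]
green_tab 0.55 [277.8 274.3] [254 255] [295 303]
orange_tab 0.73 [267.5 186.3] [175 244] [203 285]
slicer 0.68 [292.1 110. ] [ 83 253] [133 329]
bail 0.66 [290.4 110.1] [ 83 253] [133 329]
bail 0.62 [289.5  97.8] [ 87 276] [104 294]
```

View pics/top0.png

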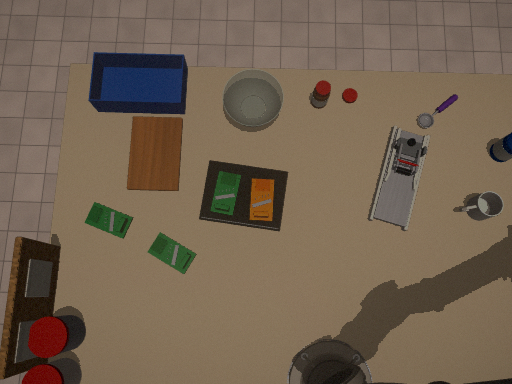

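View pics/side0.png

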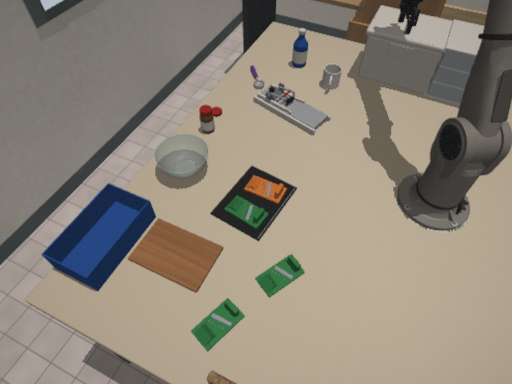

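```bash
cat > h.py <<'E'
import numpy as np,cv2
from scipy.spatial.transform import Rotation as R
from station import bot
def quat(q): return R.from_quat(np.r_[q[1:],q[0]])
def ray(px,ci):
    f=192/np.tan(np.radians(ci["vertical_fov"])/2)
    px=np.atleast_2d(px).astype(float)
    d=np.c_[(px[:,0]-ci["cx"])/f,-(px[:,1]-ci["cy"])/f,-np.ones(len(px))]
    return quat(ci["attitude"]).apply(d)
def toz(px,ci,z):
    d=ray(px,ci);p=np.array(ci["position"]);return p+d*((z-p[2])/d[:,2])[:,None]
def proj(P,ci):
    f=192/np.tan(np.radians(ci["vertical_fov"])/2)
    c=quat(ci["attitude"]).inv().apply(np.atleast_2d(P)-ci["position"])
    return np.c_[ci["cx"]-f*c[:,0]/c[:,2],ci["cy"]+f*c[:,1]/c[:,2]]
E
python3 - <<'E'
from h import *
ci=bot.camera_info("top");im=bot.read_camera("top")
for l,z in(("green_tab",.012),("orange_tab",.012),("slicer",.03)):
    for d in bot.silhouettes(l,"top"):
        c=cv2.findContours(d["region"].astype(np.uint8),0,1)[0];c=max(c,key=cv2.contourArea)
        b=cv2.boxPoints(cv2.minAreaRect(c));P=toz(b,ci,z)
        print(l,round(d["score"],2),np.round(P.mean(0),3),"\n",np.round(P[:,:2],3).tolist(), np.round(np.linalg.norm(P[1]-P[0]),3),np.round(np.linalg.norm(P[2]-P[1]),3))
a=cv2.resize(im[110:240,365:435],None,fx=4.5,fy=4.5,interpolation=2);b=cv2.resize(im[150:240,195:295],None,fx=4.5,fy=4.5,interpolation=2)
b=cv2.copyMakeBorder(b,0,a.shape[0]-b.shape[0],0,0,0)
cv2.imwrite("pics/crop1.png",np.hstack([a,b])[:,:,::-1])
E
```

```text
green_tab 0.95 [0.453 0.669 0.012] 
 [[0.442, 0.743], [0.51, 0.723], [0.463, 0.595], [0.396, 0.616]] 0.071 0.136
green_tab 0.71 [0.545 0.319 0.012] 
 [[0.486, 0.364], [0.617, 0.344], [0.603, 0.272], [0.473, 0.294]] 0.132 0.073
orange_tab 0.72 [0.528 0.207 0.012] 
 [[0.464, 0.243], [0.594, 0.239], [0.592, 0.17], [0.462, 0.174]] 0.131 0.07
slicer 0.97 [ 0.605 -0.215  0.03 ] 
 [[0.465, -0.111], [0.776, -0.197], [0.745, -0.322], [0.436, -0.23]] 0.323 0.129
```

View pics/crop1.png

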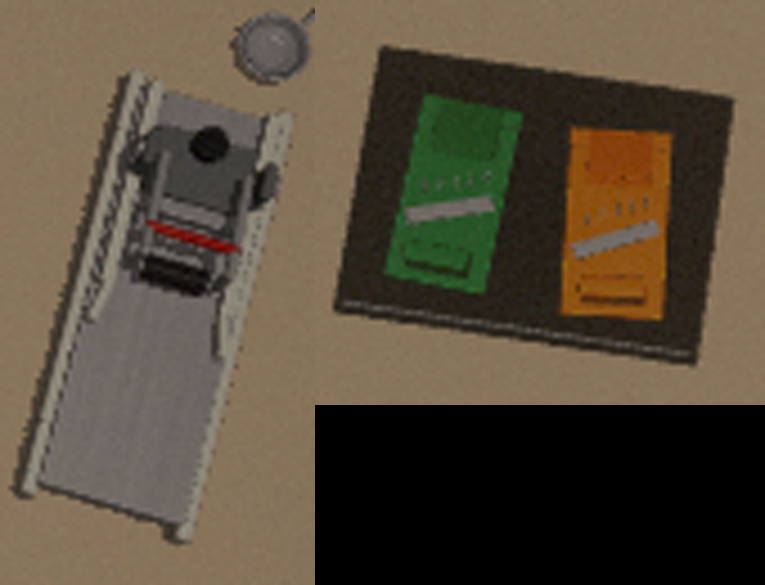

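```bash
cat >> h.py <<'E'
def plan(p,ydeg):
    """tool move (cm, deg) to world TCP p, tool down with tool y at ydeg"""
    o=bot.get_obs();A=quat(o["tool_rot"])
    y=np.radians(ydeg);Y=np.array([np.cos(y),np.sin(y),0]);Z=np.array([0,0,-1.])
    B=R.from_matrix(np.c_[np.cross(Y,Z),Y,Z])
    print("t",round(o["t"],2),"turn",np.round((A.inv()*B).as_rotvec(degrees=True),1),"shift",np.round(A.inv().apply(np.array(p)-o["eef_pos"])*100,2))
E
python3 - <<'E'
from h import *
c=bot.camera_info("wrist");o=bot.get_obs();A=quat(o["tool_rot"])
print(c["vertical_fov"],A.inv().apply(c["position"]-o["eef_pos"]),(A.inv()*quat(c["attitude"])).as_matrix().round(2))
plan([.46,-.19,.3],-16);plan([.43,-.18,.3],-16)
E
```

```text
63.87500586419927 [ 0.06466178  0.00103922 -0.12442478] [[-0.    0.97  0.26]
 [ 1.    0.   -0.  ]
 [-0.    0.26 -0.97]]
t 0.7 turn [  0.   -0.  -47.2] shift [ 32.49 -29.8   -5.17]
t 0.7 turn [  0.   -0.  -47.2] shift [ 30.26 -32.05  -5.17]
```

Run:
```python
from h import *
plan([.54,-.2,.3],-16)
```

```text
t 0.7 turn [  0.   -0.  -47.2] shift [ 39.18 -25.3   -5.17]
```

Call:
{"fn": "carry_out", "kwargs": {"moves": [[[0, 0, -9], [5, -2, -5], 8.5], [[0, 0, -18], [10, -5, -5.2], 8.5], [[0, 0, -27], [15, -8, -5.2], 8.5], [[0, 0, -36], [20, -12, -5.2], 8.5], [[0, 0, -45], [25, -15, -5.2], 8.5]]}}

```text
t: 1.32
eef_pos: [0.4604, -0.3539, 0.3007]
tool_rot: [0.0, 0.809, 0.588, -0.0]
contact_force: [1.6, -0.7, 0.2]
gripper_width: 0.996
```

Run:
```python
from h import *
plan([.54,-.2,.3],-16)
```

```text
t 1.32 turn [ 0.   0.  -1.9] shift [17.1   2.84  0.06]
```

Call:
{"fn": "carry_out", "kwargs": {"moves": [[[0, 0, -2], [5, 1, 0], 8.5], [[0, 0, -2], [11, 2, 0], 8.5], [[0, 0, -2], [17, 2.8, 0], 8.5], [[0, 0, -2], [17, 2.8, 0], 8.5], [[0, 0, -2], [17, 2.8, 0], 8.5]]}}

```text
t: 1.95
eef_pos: [0.5394, -0.2035, 0.3003]
tool_rot: [0.0, 0.8, 0.601, -0.0]
contact_force: [0.2, -1.1, 1.0]
gripper_width: 0.999
```

Run:
```python
from h import *
ci=bot.camera_info("wrist");im=bot.read_camera("wrist");print(bot.get_obs()["eef_pos"],ci)
import pickle;pickle.dump((ci,im),open("w1.pkl","wb"))
cv2.imwrite("pics/w1.png",cv2.resize(im,None,fx=1.5,fy=1.5)[:,:,::-1])
```

```text
[ 0.53903118 -0.20450521  0.30025011] {'vertical_fov': 63.87500586419927, 'cx': 256.62780414620715, 'cy': 189.9687924214054, 'position': array([ 0.55764657, -0.14203762,  0.42465603]), 'attitude': array([ 0.98154657, -0.12934138,  0.01813816, -0.13967155])}
```

View pics/w1.png

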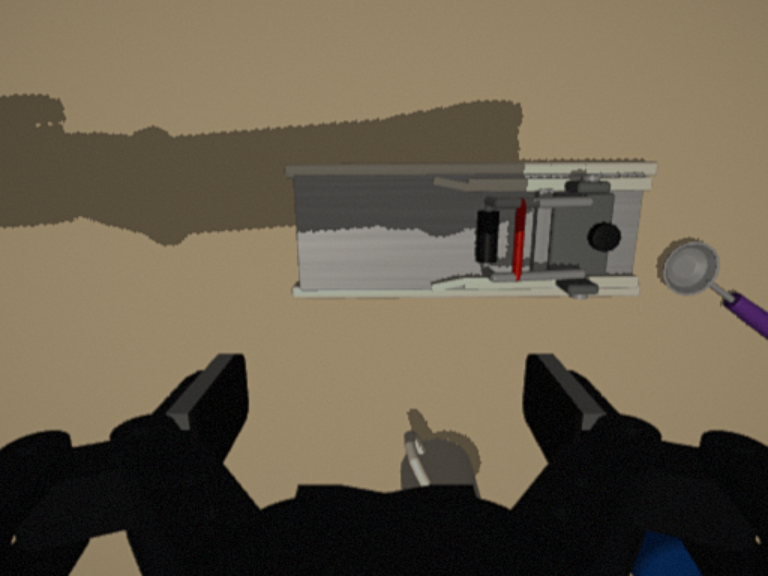

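Run:
```python
from h import *
import pickle;ci,im=pickle.load(open("w1.pkl","rb"))
c=cv2.resize(im[100:205,185:445],None,fx=3,fy=3,interpolation=2)
c=np.clip(c*1.5,0,255).astype(np.uint8)
cv2.imwrite("pics/w1c.png",c[:,:,::-1])
```

```text
(no output)
```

View pics/w1c.png

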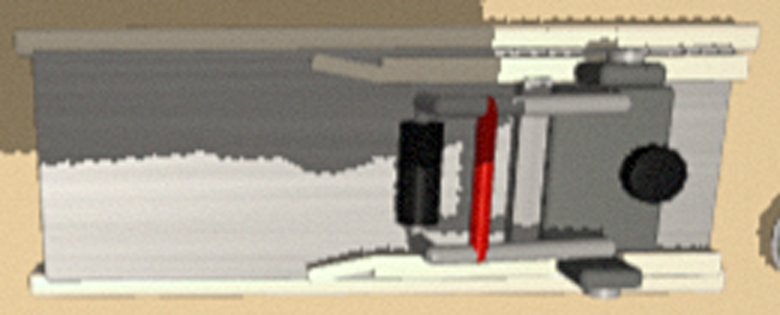

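```bash
cat > fit.py <<'E'
from h import *
import pickle
from scipy.optimize import least_squares
ci,im=pickle.load(open("w1.pkl","rb"))
# (crop px, axis, value, z)
O=[((33,52),0,-.14,.03),((45,278),0,-.14,.03),((730,82),0,.155,.03),((715,245),0,.155,.03),
((380,80),1,.0365,.04),((560,79),1,.0365,.04),((745,78),1,.0365,.04),
((375,258),1,-.0365,.04),((720,250),1,-.0365,.04),((380,80),0,.005,.04),((375,258),0,.005,.04),((313,62),0,-.023,.04)]
def loc(s):
    r=[]
    for (u,v),a,val,z in O:
        P=toz([185+u/3,100+v/3],ci,z)[0][:2]-s[:2]
        c,n=np.cos(s[2]),np.sin(s[2]);r.append((c*P[0]+n*P[1],-n*P[0]+c*P[1])[a]-val)
    return np.array(r)
f=least_squares(loc,[.6,-.21,-.28],loss="soft_l1",f_scale=.002)
print(f.x,np.degrees(f.x[2]),np.round(f.fun*1000,1))
E
python3 fit.py
```

```text
[ 0.6020099  -0.21784286 -0.26692552] -15.293706004125683 [ 1.6  0.4 -1.9  0.5  1.   0.3 -0.5 -1.   0.2 -0.5 -0.4  0. ]
```

Run:
```python
from h import *
plan([.53,.29,.27],-9)
```

```text
t 2.0 turn [-0.   0.  -7.3] shift [ 47.21 -14.74   2.99]
```

Call:
{"fn": "carry_out", "kwargs": {"moves": [[[0, 0, 0], [4, -1, 0], 8.5], [[0, 0, 0], [10, -3, 0], 8.5], [[0, 0, 0], [16, -5, 0], 8.5], [[0, 0, -3], [22, -7, 1], 8.5], [[0, 0, -7], [28, -9, 2], 8.5]]}}

```text
t: 2.62
eef_pos: [0.5317, 0.086, 0.2811]
tool_rot: [0.001, 0.762, 0.647, 0.0]
contact_force: [1.1, -0.2, -0.1]
gripper_width: 0.995
```

Run:
```python
from h import *
plan([.53,.29,.27],-9)
```

```text
t 2.62 turn [ 0.1  0.  -0.3] shift [20.1  -3.47  1.1 ]
```

Call:
{"fn": "carry_out", "kwargs": {"moves": [[[0, 0, 0], [6, -1, 1], 8.5], [[0, 0, 0], [12, -2, 1], 8.5], [[0, 0, 0], [18, -3.4, 1], 8.5], [[0, 0, 0], [19.5, -3.4, 1], 8.5], [[0, 0, 0], [19.5, -3.4, 1], 8.5]]}}

```text
t: 3.25
eef_pos: [0.5297, 0.2835, 0.2707]
tool_rot: [0.0, 0.762, 0.648, -0.0]
contact_force: [-0.1, -0.3, -0.1]
gripper_width: 0.994
```

Run:
```python
from h import *
import pickle
ci=bot.camera_info("wrist");im=bot.read_camera("wrist");print(bot.get_obs()["eef_pos"])
pickle.dump((ci,im),open("w2.pkl","wb"))
for d in bot.silhouettes("green_tab","wrist"):
    c=max(cv2.findContours(d["region"].astype(np.uint8),0,1)[0],key=cv2.contourArea);b=cv2.boxPoints(cv2.minAreaRect(c));P=toz(b,ci,.012)
    print(round(d["score"],2),b.round(1).tolist(),P[:,:2].round(4).tolist(),P.mean(0).round(4))
cv2.imwrite("pics/w2.png",np.clip(cv2.resize(im[60:300,100:450],None,fx=2.2,fy=2.2,interpolation=2)*1.4,0,255).astype(np.uint8)[:,:,::-1])
```

```text
[0.53003153 0.28199664 0.27061311]
0.88 [[31.899999618530273, 71.19999694824219], [53.900001525878906, -16.5], [124.0, 1.0], [102.0999984741211, 88.80000305175781]] [[0.2883, 0.429], [0.3431, 0.5111], [0.4139, 0.4823], [0.3633, 0.397]] [0.3521 0.4549 0.012 ]
0.86 [[212.39999389648438, 159.10000610351562], [213.0, 100.80000305175781], [320.20001220703125, 102.0], [319.6000061035156, 160.3000030517578]] [[0.4756, 0.2937], [0.4902, 0.3625], [0.6165, 0.3406], [0.6081, 0.2706]] [0.5476 0.3169 0.012 ]
```

View pics/w2.png

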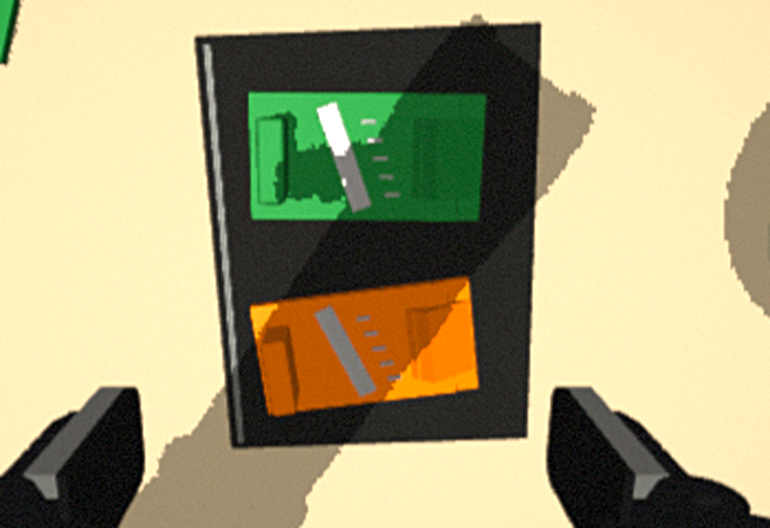

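Run:
```python
from h import *
import pickle
ci,im=pickle.load(open("w2.pkl","rb"))
g=lambda a:np.c_[100+np.array(a)[:,0]/2.2,60+np.array(a)[:,1]/2.2]
P=toz(g([(248,93),(487,95),(479,219),(251,219)]),ci,.012);T=toz(g([(258,119),(286,116),(284,204),(258,205)]),ci,.044)
u1=P[1]-P[0];u2=P[2]-P[3];print(np.degrees([np.arctan2(u[1],u[0]) for u in(u1,u2)]),np.linalg.norm(u1),np.linalg.norm(u2),np.linalg.norm(P[0]-P[3]))
u=u1/np.linalg.norm(u1)+u2/np.linalg.norm(u2);u/=np.linalg.norm(u)
yaw=np.degrees(np.arctan2(u[1],u[0]))
print(P.mean(0)-.05025*u,T.mean(0),yaw)
t=P.mean(0)-.05025*u
plan([t[0],t[1],.1],yaw)
```

```text
[-9.70555677 -9.24874931] 0.13000834221059324 0.12998892991815747 0.0690973631595441
[0.4981032  0.32447223 0.012     ] [0.49894779 0.32466879 0.044     ] -9.477153039640891
t 3.35 turn [0.  0.1 0.1] shift [ 3.76 -3.87 17.06]
```

Call:
{"fn": "carry_out", "kwargs": {"moves": [[[0, 0, 0], [2, -2, 3], 7], [[0, 0, 0], [3.75, -3.85, 8], 6], [[0, 0, 0], [3.75, -3.85, 13], 6], [[0, 0, 0], [3.75, -3.85, 17], 6], [[0, 0, 0], [3.75, -3.85, 17], 6]]}}

```text
t: 3.98
eef_pos: [0.4964, 0.3233, 0.0983]
tool_rot: [0.0, 0.763, 0.647, -0.003]
contact_force: [0.3, 0.7, 0.1]
gripper_width: 0.708
```

Run:
```python
from h import *
plan([.4985,.3246,.033],-9.5)
print(bot.get_obs()["contact_force"])
```

```text
t 3.98 turn [-0.2  0.3  0.1] shift [0.2  0.21 6.53]
[0.31470976 0.73209729 0.07772306]
```

Call:
{"fn": "carry_out", "kwargs": {"moves": [[[0, 0, 0], [0.1, 0.1, 3], 6], [[0, 0, 0], [0.1, 0.15, 5.5], 6], [[0, 0, 0], [0.1, 0.15, 6.5], 6], [[0, 0, 0], [0.1, 0.15, 6.5], 6], [[0, 0, 0], [0.1, 0.15, 6.5], 6]]}}

```text
t: 4.6
eef_pos: [0.4997, 0.3286, 0.0376]
tool_rot: [0.0, 0.762, 0.648, 0.001]
contact_force: [-0.2, 1.0, 0.2]
gripper_width: 0.704
```

Run:
```python
from h import *
plan([.4985,.3246,.033],-9.5)
```

```text
t 4.6 turn [ 0.1 -0.1  0.3] shift [-0.42 -0.05  0.46]
```

Call:
{"fn": "carry_out", "kwargs": {"moves": [[[0, 0, 0], [-0.3, 0, 0.2], 6], [[0, 0, 0], [-0.3, 0, 0.2], 6], [[0, 0, 0], [-0.3, 0, 0.2], 6]]}}

```text
t: 4.97
eef_pos: [0.4982, 0.3253, 0.0342]
tool_rot: [0.0, 0.762, 0.648, 0.0]
contact_force: [-0.4, 1.3, -0.2]
gripper_width: 0.703
```

Run:
```python
from h import *
plan([.4985,.3246,.033],-9.5)
```

```text
t 4.97 turn [ 0.  -0.   0.3] shift [-0.06  0.04  0.12]
```

Good. Close gently.

Call:
{"fn": "carry_out", "kwargs": {"moves": [[[0, 0, 0], [0, 0, 0.1], 3], [[0, 0, 0], [0, 0, 0.1], 0.5], [[0, 0, 0], [0, 0, 0.1], 0.5], [[0, 0, 0], [0, 0, 0.1], 0.5], [[0, 0, 0], [0, 0, 0.1], 0.5]], "newtons": 40}}

```text
t: 5.6
eef_pos: [0.4982, 0.3253, 0.033]
tool_rot: [-0.0, 0.762, 0.648, 0.0]
contact_force: [0.1, -0.1, 0.3]
gripper_width: 0.156
```

Call:
{"fn": "carry_out", "kwargs": {"moves": [[[0, 0, 0], [0, 0, 0], 0.5], [[0, 0, 0], [0, 0, 0], 0.5]]}}

```text
t: 5.85
eef_pos: [0.4982, 0.3254, 0.033]
tool_rot: [-0.0, 0.762, 0.648, 0.0]
contact_force: [0.5, -0.5, 0.0]
gripper_width: 0.153
```

Call:
{"fn": "carry_out", "kwargs": {"moves": [[[0, 0, 0], [0, 0, -2], 0.5], [[0, 0, 0], [0, 0, -6], 0.5], [[0, 0, 0], [0, 0, -10], 0.5], [[0, 0, 0], [0, 0, -14], 0.5], [[0, 0, 0], [0, 0, -15], 0.5]]}}

```text
t: 6.48
eef_pos: [0.4992, 0.3264, 0.1869]
tool_rot: [0.0, 0.762, 0.648, 0.003]
contact_force: [-1.0, 0.1, -1.4]
gripper_width: 0.153
```

Run:
```python
from h import *
s=np.array([.602,-.2178]);a=np.radians(-15.3);l=s-.119*np.array([np.cos(a),np.sin(a)]);print(l)
plan([*l,.16],-15.3);o=bot.get_obs();print(o["gripper_width"],o["contact_force"])
```

```text
[ 0.48721767 -0.18639911]
t 6.47 turn [ 0.2 -0.2  6.1] shift [-50.82   7.     2.53]
0.15274787291047873 [-1.0380763   0.100152   -1.37078889]
```

Call:
{"fn": "carry_out", "kwargs": {"moves": [[[0, 0, 0], [-3, 0.5, 0], 0.5], [[0, 0, 0], [-8, 1, 0], 0.5], [[0, 0, 0], [-14, 2, 0], 0.5], [[0, 0, 3], [-20, 3, 0], 0.5], [[0, 0, 6], [-26, 3.7, 0], 0.5]]}}

```text
t: 7.1
eef_pos: [0.4924, 0.0605, 0.1827]
tool_rot: [-0.0, 0.795, 0.607, -0.0]
contact_force: [-0.2, -0.3, -1.6]
gripper_width: 0.16
```

Call:
{"fn": "carry_out", "kwargs": {"moves": [[[0, 0, 0], [-6, 0.2, 0], 0.5], [[0, 0, 0], [-12, 0.4, 0], 0.5], [[0, 0, 0], [-18, 0.6, 0], 0.5], [[0, 0, 0], [-23, 0.7, 0], 0.5], [[0, 0, 0], [-24.5, 0.7, 0], 0.5]]}}

```text
t: 7.72
eef_pos: [0.4336, -0.1788, 0.1825]
tool_rot: [-0.0, 0.796, 0.605, -0.001]
contact_force: [0.8, -0.1, -1.3]
gripper_width: 0.154
```

Call:
{"fn": "carry_out", "kwargs": {"moves": [[[0, 0, 0], [0, 0, 1], 0.5], [[0, 0, 0], [0, 0, 2], 0.5], [[0, 0, 0], [0, 0, 2], 0.5], [[0, 0, 0], [0, 0, 2], 0.5]]}}

```text
t: 8.22
eef_pos: [0.436, -0.1745, 0.1629]
tool_rot: [-0.0, 0.794, 0.608, 0.0]
contact_force: [0.4, -0.1, -0.9]
gripper_width: 0.152
```

Run:
```python
from h import *
l=[ 0.48721767, -0.18639911]
plan([*l,.105],-15.3);o=bot.get_obs();print(o["eef_pos"],o["gripper_width"],o["contact_force"])
import pickle
ci=bot.camera_info("wrist");im=bot.read_camera("wrist");pickle.dump((ci,im),open("w3.pkl","wb"))
cv2.imwrite("pics/w3.png",np.clip(cv2.resize(im,None,fx=1.5,fy=1.5,interpolation=2)*1.3,0,255).astype(np.uint8)[:,:,::-1])
```

```text
t 8.22 turn [-0.  -0.   0.2] shift [0.18 5.26 5.79]
[ 0.43600926 -0.17449987  0.16286778] 0.15217039165561852 [ 0.37700889 -0.08426798 -0.94973146]
```

View pics/w3.png

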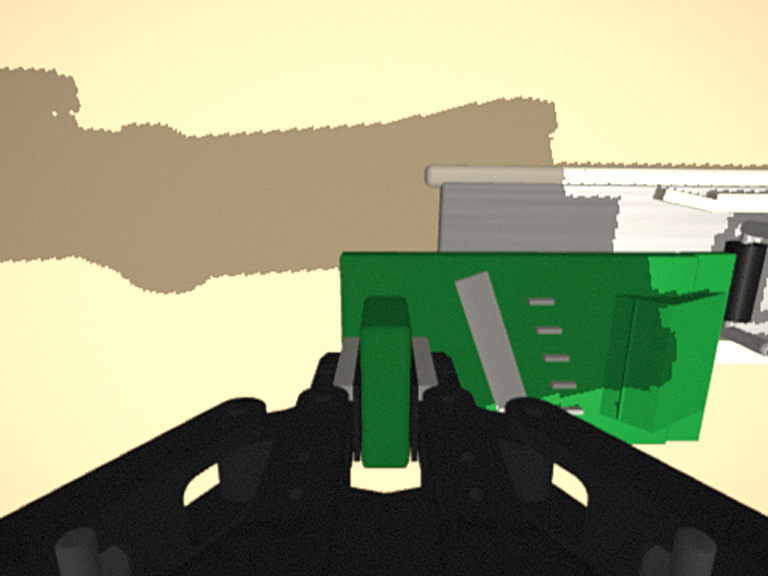

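Run:
```python
from h import *
import pickle
ci,im=pickle.load(open("w3.pkl","rb"));o=bot.get_obs();A=quat(o["tool_rot"])
f=lambda a,dz:A.inv().apply(toz(np.array(a)/1.5,ci,o["eef_pos"][2]+dz)-o["eef_pos"]).round(4)*1000
print(f([(341,254),(735,255)],-.021)); print(f([(697,440),(735,255)],-.024)); print(f([(362,298),(408,298)],.011))
```

```text
[[ 35.8 -13.8  21. ]
 [ 35.5 112.2  21. ]]
[[-33.8 114.1  24. ]
 [ 34.9 114.5  24. ]]
[[ 30.6  -5.6 -11. ]
 [ 30.6   6.1 -11. ]]
```

Call:
{"fn": "carry_out", "kwargs": {"moves": [[[0, 0, 0], [0.1, 2, 1], 0.5], [[0, 0, 0], [0.1, 4, 3], 0.5], [[0, 0, 0], [0.1, 5.1, 5], 0.5], [[0, 0, 0], [0.1, 5.1, 7], 0.5], [[0, 0, 0], [0.1, 5.1, 7.5], 0.5]]}}

```text
t: 8.9
eef_pos: [0.4847, -0.1875, 0.0871]
tool_rot: [-0.001, 0.794, 0.608, -0.0]
contact_force: [-0.1, 0.1, -1.3]
gripper_width: 0.157
```

Call:
{"fn": "carry_out", "kwargs": {"moves": [[[0, 0, 0], [0, 0, 0], 0.5], [[0, 0, 0], [0, 0, 0], 0.5]]}}

```text
t: 9.15
eef_pos: [0.4857, -0.1881, 0.0889]
tool_rot: [0.001, 0.794, 0.607, 0.0]
contact_force: [0.2, -0.3, -0.7]
gripper_width: 0.16
```

```bash
cat >> h.py <<'E'
S=np.array([.602,-.2178,0]);SA=np.radians(-15.3)
SR=R.from_euler("z",SA)
def st():
    o=bot.get_obs();A=SR.inv()*quat(o["tool_rot"])
    print("t",round(o["t"],2),"slicer xyz mm",(SR.inv().apply(o["eef_pos"]-S)*1000).round(1),"tool y (deg)",np.degrees(np.arctan2(*A.as_matrix()[[1,0],1])).round(2),"F slicer",SR.inv().apply(o["contact_force"]).round(1),"M",SR.inv().apply(o["torque"]).round(2),"w",round(o["gripper_width"],3))
E
python3 -c "
from h import *
st();plan([ 0.4872, -0.1864,.0595],-15.3)"
```

```text
t 9.15 slicer xyz mm [-120.    -2.    88.9] tool y (deg) 0.11 F slicer [ 0.3 -0.2 -0.7] M [-0.03  0.01  0.04] w 0.16
t 9.15 turn [0.1 0.  0.1] shift [0.2  0.09 2.94]
```

Call:
{"fn": "carry_out", "kwargs": {"moves": [[[0, 0, 0], [0.15, 0, 1], 0.5], [[0, 0, 0], [0.15, 0, 2], 0.5], [[0, 0, 0], [0.15, 0, 2.5], 0.5], [[0, 0, 0], [0.15, 0, 2.7], 0.5], [[0, 0, 0], [0.15, 0, 2.7], 0.5]]}}

```text
t: 9.78
eef_pos: [0.4856, -0.1865, 0.0609]
tool_rot: [-0.0, 0.794, 0.607, -0.0]
contact_force: [-0.7, 0.5, -1.2]
gripper_width: 0.155
```

```bash
python3 -c "
from h import *
st()"
```

```text
t 9.78 slicer xyz mm [-120.6   -0.5   60.9] tool y (deg) 0.1 F slicer [-0.8  0.3 -1.2] M [0.03 0.02 0.05] w 0.155
```

Call:
{"fn": "carry_out", "kwargs": {"moves": [[[0, 0, 0], [0, 0, 0.1], 0.5], [[0, 0, 0], [0, 0, 0.15], 0.5], [[0, 0, 0], [0, 0, 0.15], 0.5]]}}

```text
t: 10.15
eef_pos: [0.4856, -0.1866, 0.0596]
tool_rot: [0.0, 0.794, 0.607, 0.0]
contact_force: [-0.1, 0.4, -1.9]
gripper_width: 0.161
```

Call:
{"fn": "carry_out", "kwargs": {"moves": [[[0, 0, 0], [0, 0, 0.05], 0.5], [[0, 0, 0], [0, 0, 0.05], 0.5]]}}

```text
t: 10.4
eef_pos: [0.4856, -0.1866, 0.059]
tool_rot: [0.0, 0.794, 0.607, 0.0]
contact_force: [0.2, -0.0, -0.8]
gripper_width: 0.156
```

Call:
{"fn": "carry_out", "kwargs": {"moves": [[[0, 0, 0], [0, 0, 0.05], 0.5], [[0, 0, 0], [0, 0, 0.05], 0.5]]}}

```text
t: 10.65
eef_pos: [0.4856, -0.1866, 0.059]
tool_rot: [0.0, 0.794, 0.607, -0.0]
contact_force: [-2.3, 0.5, 5.5]
gripper_width: 0.157
```

Call:
{"fn": "carry_out", "kwargs": {"moves": [[[0, 0, 0], [0, 0, -0.06], 0.5], [[0, 0, 0], [0, 0.5, -0.06], 0.5], [[0, 0, 0], [0, 1, -0.06], 0.5], [[0, 0, 0], [0, 1, -0.06], 0.5]]}}

```text
t: 11.15
eef_pos: [0.4959, -0.1892, 0.059]
tool_rot: [0.0, 0.794, 0.607, 0.0]
contact_force: [0.6, -0.1, -2.0]
gripper_width: 0.163
```

```bash
python3 -c "
from h import *
import pickle
ci,im=pickle.load(open('w1.pkl','rb'))
p=toz([[185+400/3,100+172/3],[185+441/3,100+172/3]],ci,.045)
print(SR.inv().apply(p-S)*1000)
st()"
```

```text
[[1.30606792e+01 3.10068928e-01 4.50000000e+01]
 [3.00213924e+01 4.41847066e-02 4.50000000e+01]]
t 11.15 slicer xyz mm [-109.9   -0.5   59. ] tool y (deg) 0.1 F slicer [ 0.6  0.  -2. ] M [-0.01  0.08 -0.02] w 0.163
```

Call:
{"fn": "carry_out", "kwargs": {"moves": [[[0, 0, 0], [0, 0.3, 0], 0.5], [[0, 0, 0], [0, 0.6, 0], 0.5], [[0, 0, 0], [0, 0.6, 0], 0.5]]}}

```text
t: 11.52
eef_pos: [0.5013, -0.1908, 0.0591]
tool_rot: [0.0, 0.794, 0.607, 0.0]
contact_force: [0.7, 0.1, -1.5]
gripper_width: 0.157
```

Call:
{"fn": "carry_out", "kwargs": {"moves": [[[0, 0, 0], [0, 0.3, 0], 0.5], [[0, 0, 0], [0, 0.6, 0], 0.5], [[0, 0, 0], [0, 0.6, 0], 0.5]]}}

```text
t: 11.9
eef_pos: [0.5072, -0.1924, 0.0591]
tool_rot: [0.0, 0.794, 0.607, 0.0]
contact_force: [-1.0, -0.1, -2.0]
gripper_width: 0.151
```

Call:
{"fn": "carry_out", "kwargs": {"moves": [[[0, 0, 0], [0, 0.25, 0], 0.5], [[0, 0, 0], [0, 0.5, 0], 0.5], [[0, 0, 0], [0, 0.5, 0], 0.5]]}}

```text
t: 12.28
eef_pos: [0.5102, -0.1933, 0.059]
tool_rot: [-0.001, 0.794, 0.607, -0.001]
contact_force: [-4.8, 2.5, 3.6]
gripper_width: 0.161
```

```bash
python3 -c "
from h import *
st()"
```

```text
t 12.28 slicer xyz mm [-95.   -0.5  59. ] tool y (deg) 0.1 F slicer [-5.3  1.1  3.6] M [0.04 0.89 0.02] w 0.161
```

Call:
{"fn": "carry_out", "kwargs": {"moves": [[[0, 0, 0], [0, 0.15, -0.02], 0.5], [[0, 0, 0], [0, 0.3, -0.02], 0.5], [[0, 0, 0], [0, 0.3, -0.02], 0.5]]}}

```text
t: 12.65
eef_pos: [0.5109, -0.1935, 0.059]
tool_rot: [-0.003, 0.794, 0.607, -0.003]
contact_force: [-12.1, 3.5, 11.7]
gripper_width: 0.152
```

Call:
{"fn": "carry_out", "kwargs": {"moves": [[[0, 0, 0], [0, 0.15, 0], 0.5], [[0, 0, 0], [0, 0.3, 0], 0.5], [[0, 0, 0], [0, 0.3, 0], 0.5]]}}

```text
t: 13.02
eef_pos: [0.5138, -0.1943, 0.059]
tool_rot: [-0.003, 0.794, 0.607, -0.003]
contact_force: [-12.5, 4.2, 11.0]
gripper_width: 0.152
```

```bash
python3 -c "
from h import *
st()"
```

```text
t 13.03 slicer xyz mm [-91.3  -0.6  59. ] tool y (deg) 0.1 F slicer [-13.2   0.8  11. ] M [0.16 2.07 0.04] w 0.152
```

Call:
{"fn": "carry_out", "kwargs": {"moves": [[[0, 0, 0], [0, 0, -0.08], 0.5], [[0, 0, 0], [0, 0, -0.08], 0.5]]}}

```text
t: 13.28
eef_pos: [0.5138, -0.1943, 0.0593]
tool_rot: [-0.003, 0.794, 0.607, -0.002]
contact_force: [-9.4, 2.5, 4.7]
gripper_width: 0.154
```

```bash
python3 -c "
from h import *
st()"
```

```text
t 13.28 slicer xyz mm [-91.2  -0.6  59.3] tool y (deg) 0.1 F slicer [-9.7 -0.1  4.7] M [0.14 1.69 0.04] w 0.154
```

Call:
{"fn": "carry_out", "kwargs": {"moves": [[[0, 0, 0], [0, 0, -0.04], 0.5], [[0, 0, 0], [0, 0.15, -0.04], 0.5], [[0, 0, 0], [0, 0.3, -0.04], 0.5], [[0, 0, 0], [0, 0.3, -0.04], 0.5]]}}

```text
t: 13.78
eef_pos: [0.5168, -0.1951, 0.0595]
tool_rot: [-0.003, 0.794, 0.607, -0.002]
contact_force: [-8.7, 2.5, 3.2]
gripper_width: 0.159
```

```bash
python3 -c "
from h import *
st()"
```

```text
t 13.78 slicer xyz mm [-88.2  -0.6  59.5] tool y (deg) 0.1 F slicer [-9.1  0.1  3.2] M [0.11 1.61 0.01] w 0.159
```

Call:
{"fn": "carry_out", "kwargs": {"moves": [[[0, 0, 0], [0, 0.2, -0.01], 0.5], [[0, 0, 0], [0, 0.4, -0.01], 0.5], [[0, 0, 0], [0, 0.6, -0.01], 0.5], [[0, 0, 0], [0, 0.6, -0.01], 0.5]]}}

```text
t: 14.28
eef_pos: [0.5226, -0.1968, 0.0595]
tool_rot: [-0.003, 0.794, 0.607, -0.002]
contact_force: [-7.5, 2.7, 1.9]
gripper_width: 0.156
```

Call:
{"fn": "carry_out", "kwargs": {"moves": [[[0, 0, 0], [0, 0.2, 0], 0.5], [[0, 0, 0], [0, 0.4, 0], 0.5], [[0, 0, 0], [0, 0.6, 0], 0.5], [[0, 0, 0], [0, 0.6, 0], 0.5]]}}

```text
t: 14.78
eef_pos: [0.5285, -0.1984, 0.0595]
tool_rot: [-0.003, 0.794, 0.607, -0.002]
contact_force: [-7.3, 2.4, 1.3]
gripper_width: 0.157
```

```bash
python3 -c "
from h import *
st()"
```

```text
t 14.78 slicer xyz mm [-76.1  -0.7  59.5] tool y (deg) 0.1 F slicer [-7.6  0.4  1.3] M [ 0.02  1.48 -0.  ] w 0.157
```

Call:
{"fn": "carry_out", "kwargs": {"moves": [[[0, 0, 0], [0, 0.2, 0], 0.5], [[0, 0, 0], [0, 0.4, 0], 0.5], [[0, 0, 0], [0, 0.6, 0], 0.5], [[0, 0, 0], [0, 0.6, 0], 0.5]]}}

```text
t: 15.28
eef_pos: [0.5364, -0.2005, 0.0598]
tool_rot: [-0.001, 0.794, 0.607, -0.001]
contact_force: [-0.9, 0.1, -4.7]
gripper_width: 0.157
```

Call:
{"fn": "carry_out", "kwargs": {"moves": [[[0, 0, 0], [0, 0.2, 0], 0.5], [[0, 0, 0], [0, 0.4, 0], 0.5], [[0, 0, 0], [0, 0.4, 0], 0.5]]}}

```text
t: 15.65
eef_pos: [0.5441, -0.2025, 0.0612]
tool_rot: [0.002, 0.795, 0.607, 0.002]
contact_force: [5.4, -2.0, -7.7]
gripper_width: 0.154
```

```bash
python3 -c "
from h import *
st()"
```

```text
t 15.65 slicer xyz mm [-59.8  -0.6  61.2] tool y (deg) 0.08 F slicer [ 5.8 -0.5 -7.7] M [-0.22 -0.67 -0.13] w 0.154
```

Call:
{"fn": "carry_out", "kwargs": {"moves": [[[0, 0, 0], [0, 0, 0.1], 0.5], [[0, 0, 0], [0, 0, 0.17], 0.5], [[0, 0, 0], [0, 0, 0.17], 0.5]]}}

```text
t: 16.02
eef_pos: [0.5442, -0.2026, 0.0596]
tool_rot: [0.002, 0.795, 0.607, 0.002]
contact_force: [5.6, -2.7, -6.6]
gripper_width: 0.158
```

```bash
python3 -c "
from h import *
st()"
```

```text
t 16.02 slicer xyz mm [-59.8  -0.6  59.6] tool y (deg) 0.08 F slicer [ 6.1 -1.1 -6.6] M [-0.19 -0.72 -0.11] w 0.158
```

Call:
{"fn": "carry_out", "kwargs": {"moves": [[[0, 0, 0], [0, 0.1, 0.03], 0.5], [[0, 0, 0], [0, 0.2, 0.03], 0.5], [[0, 0, 0], [0, 0.2, 0.03], 0.5]]}}

```text
t: 16.4
eef_pos: [0.5461, -0.2031, 0.0593]
tool_rot: [0.002, 0.795, 0.607, 0.002]
contact_force: [4.6, -1.4, -8.1]
gripper_width: 0.157
```

Call:
{"fn": "carry_out", "kwargs": {"moves": [[[0, 0, 0], [0, 0.1, 0], 0.5], [[0, 0, 0], [0, 0.2, 0], 0.5], [[0, 0, 0], [0, 0.2, 0], 0.5]]}}

```text
t: 16.77
eef_pos: [0.547, -0.2033, 0.0591]
tool_rot: [0.001, 0.794, 0.607, 0.001]
contact_force: [3.9, -2.3, -6.1]
gripper_width: 0.156
```

```bash
python3 -c "
from h import *
st()"
```

```text
t 16.77 slicer xyz mm [-56.9  -0.6  59.1] tool y (deg) 0.08 F slicer [ 4.4 -1.1 -6.1] M [-0.28 -0.89 -0.1 ] w 0.156
```

Call:
{"fn": "carry_out", "kwargs": {"moves": [[[0, 0, 0], [0, 0.1, 0], 0.5], [[0, 0, 0], [0, 0.1, 0], 0.5], [[0, 0, 0], [0, 0.1, 0], 0.5]]}}

```text
t: 17.15
eef_pos: [0.547, -0.2033, 0.059]
tool_rot: [0.001, 0.794, 0.607, 0.0]
contact_force: [4.1, -2.6, -2.3]
gripper_width: 0.157
```

```bash
python3 -c "
from h import *
st()"
```

```text
t 17.15 slicer xyz mm [-56.9  -0.6  59. ] tool y (deg) 0.09 F slicer [ 4.6 -1.4 -2.3] M [-0.3  -0.78 -0.14] w 0.157
```

Call:
{"fn": "carry_out", "kwargs": {"moves": [[[0, 0, 0], [0, 0.1, 0], 0.5], [[0, 0, 0], [0, 0.1, 0], 0.5], [[0, 0, 0], [0, 0.1, 0], 0.5]]}}

```text
t: 17.52
eef_pos: [0.547, -0.2034, 0.059]
tool_rot: [-0.0, 0.794, 0.607, -0.0]
contact_force: [-1.3, -1.5, 6.6]
gripper_width: 0.159
```

Call:
{"fn": "carry_out", "kwargs": {"moves": [[[0, 0, 0], [0, 0.1, 0], 0.5], [[0, 0, 0], [0, 0.1, 0], 0.5], [[0, 0, 0], [0, 0.1, 0], 0.5]]}}

```text
t: 17.9
eef_pos: [0.5473, -0.2034, 0.059]
tool_rot: [-0.001, 0.794, 0.607, -0.001]
contact_force: [-3.5, -0.5, 8.4]
gripper_width: 0.157
```

```bash
python3 -c "
from h import *
st()"
```

```text
t 17.9 slicer xyz mm [-56.5  -0.6  59. ] tool y (deg) 0.09 F slicer [-3.3 -1.4  8.4] M [-0.36  0.57 -0.17] w 0.157
```

Call:
{"fn": "carry_out", "kwargs": {"moves": [[[0, 0, 0], [0, 0, -0.08], 0.5], [[0, 0, 0], [0, 0.1, -0.08], 0.5], [[0, 0, 0], [0, 0.1, -0.08], 0.5]]}}

```text
t: 18.27
eef_pos: [0.5498, -0.204, 0.0592]
tool_rot: [0.0, 0.794, 0.607, 0.0]
contact_force: [3.3, -2.1, -4.2]
gripper_width: 0.151
```

Run:
```python
from h import *
st()
import pickle
ci=bot.camera_info("wrist");im=bot.read_camera("wrist");pickle.dump((ci,im),open("w4.pkl","wb"))
cv2.imwrite("pics/w4.png",np.clip(cv2.resize(im,None,fx=1.5,fy=1.5,interpolation=2)*1.3,0,255).astype(np.uint8)[:,:,::-1])
```

```text
t 18.27 slicer xyz mm [-54.   -0.4  59.2] tool y (deg) 0.1 F slicer [ 3.8 -1.2 -4.2] M [-0.37 -0.61 -0.19] w 0.151
```

View pics/w4.png

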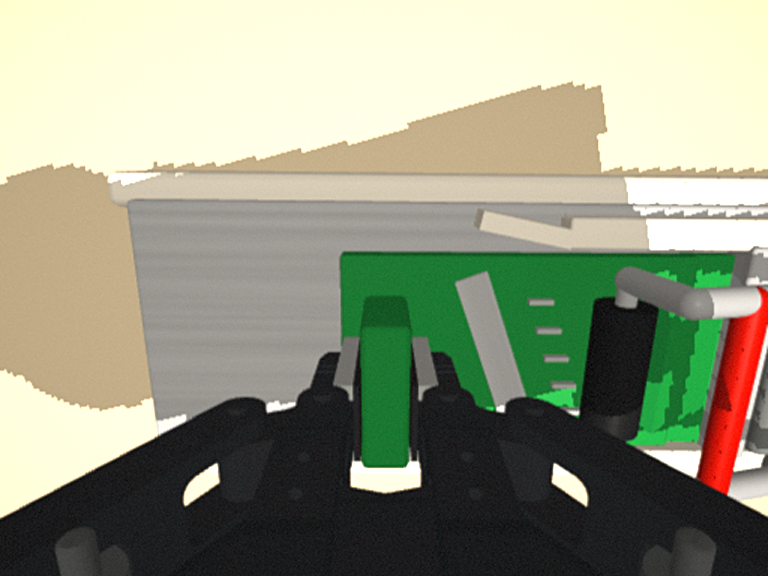

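Call:
{"fn": "carry_out", "kwargs": {"moves": [[[0, 0, 0], [0, 0.1, 0], 0.5], [[0, 0, 0], [0, 0.1, 0], 0.5], [[0, 0, 0], [0, 0.1, 0], 0.5]]}}

```text
t: 18.7
eef_pos: [0.5498, -0.2039, 0.0592]
tool_rot: [-0.0, 0.794, 0.607, -0.0]
contact_force: [-0.2, -1.1, -3.2]
gripper_width: 0.154
```

Call:
{"fn": "carry_out", "kwargs": {"moves": [[[0, 0, 0], [0, 0.1, 0], 0.5], [[0, 0, 0], [0, 0.1, 0], 0.5], [[0, 0, 0], [0, 0.1, 0], 0.5]]}}

```text
t: 19.08
eef_pos: [0.5499, -0.2039, 0.0591]
tool_rot: [-0.001, 0.794, 0.607, -0.001]
contact_force: [-5.8, 0.3, 0.1]
gripper_width: 0.153
```

```bash
python3 -c "
from h import *
st()"
```

```text
t 19.07 slicer xyz mm [-53.9  -0.3  59.1] tool y (deg) 0.11 F slicer [-5.6 -1.3  0.1] M [-0.18  0.97 -0.2 ] w 0.153
```

Call:
{"fn": "carry_out", "kwargs": {"moves": [[[0, 0, 0], [0, 0.06, -0.03], 0.5], [[0, 0, 0], [0, 0.06, -0.03], 0.5], [[0, 0, 0], [0, 0.06, -0.03], 0.5]]}}

```text
t: 19.45
eef_pos: [0.5499, -0.2039, 0.0592]
tool_rot: [-0.001, 0.794, 0.607, -0.001]
contact_force: [-5.4, 0.7, 1.2]
gripper_width: 0.154
```

Run:
```python
from h import *
st()
import pickle
ci=bot.camera_info("wrist");im=bot.read_camera("wrist");pickle.dump((ci,im),open("w5.pkl","wb"))
cv2.imwrite("pics/w5.png",np.clip(cv2.resize(im[150:330,330:],None,fx=3,fy=3,interpolation=2)*1.3,0,255).astype(np.uint8)[:,:,::-1])
```

```text
t 19.45 slicer xyz mm [-53.9  -0.4  59.2] tool y (deg) 0.1 F slicer [-5.4 -0.7  1.2] M [-0.11  1.2  -0.25] w 0.154
```

View pics/w5.png

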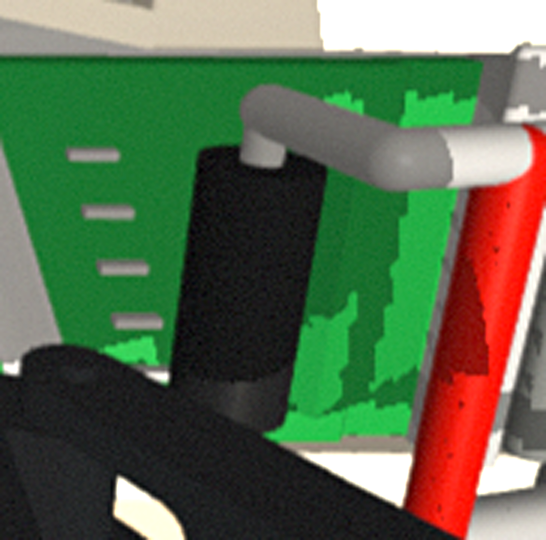

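Call:
{"fn": "carry_out", "kwargs": {"moves": [[[0, 0, 0], [0, 0.1, -0.03], 0.5], [[0, 0, 0], [0, 0.1, -0.03], 0.5], [[0, 0, 0], [0, 0.1, -0.03], 0.5]]}}

```text
t: 19.88
eef_pos: [0.55, -0.2039, 0.0593]
tool_rot: [-0.002, 0.794, 0.607, -0.002]
contact_force: [-9.3, 2.2, 2.4]
gripper_width: 0.157
```

Run:
```python
from h import *
st()
import pickle
# roller silhouette edges: project roller cylinder for bail angles, compare columns at w5
ci,im=pickle.load(open("w5.pkl","rb"))
from station import bot
px=np.array([[330+200/3,150+150/3],[330+327/3,150+165/3],[330+172/3,150+385/3],[330+297/3,150+375/3],[330+483/3,150+60/3],[330+510/3,150+60/3]])
for z in (.035,.03+.0188,.055): print(z,(SR.inv().apply(toz(px,ci,z)-S)*1000).round(1)[:,:2].tolist())
```

```text
t 19.88 slicer xyz mm [-53.8  -0.3  59.3] tool y (deg) 0.1 F slicer [-9.5 -0.3  2.4] M [-0.09  1.58 -0.21] w 0.157
0.035 [[16.9, 18.9], [38.5, 16.3], [17.1, -25.3], [39.3, -23.2], [61.2, 34.4], [65.6, 34.4]]
0.048799999999999996 [[10.4, 23.1], [30.0, 20.7], [10.6, -17.0], [30.7, -15.1], [50.5, 37.1], [54.5, 37.1]]
0.055 [[7.4, 24.9], [26.2, 22.7], [7.6, -13.3], [26.8, -11.5], [45.8, 38.3], [49.6, 38.3]]
```

Call:
{"fn": "carry_out", "kwargs": {"moves": [[[0, 0, 0], [0, -0.15, 0], 0.5], [[0, 0, 0], [0, -0.15, 0.02], 0.5], [[0, 0, 0], [0, -0.15, 0.02], 0.5]]}}

```text
t: 20.25
eef_pos: [0.55, -0.2039, 0.0593]
tool_rot: [-0.001, 0.794, 0.607, -0.001]
contact_force: [-6.0, 0.9, 0.1]
gripper_width: 0.156
```

```bash
python3 -c "
from h import *
st()"
```

```text
t 20.25 slicer xyz mm [-53.8  -0.3  59.3] tool y (deg) 0.1 F slicer [-6.  -0.7  0.1] M [-0.08  1.26 -0.27] w 0.156
```

Still lightly pushing; ease a bit more, then open.

Call:
{"fn": "carry_out", "kwargs": {"moves": [[[0, 0, 0], [0, -0.15, 0.03], 0.5], [[0, 0, 0], [0, -0.15, 0.03], 0.5], [[0, 0, 0], [0, -0.15, 0.03], 3], [[0, 0, 0], [0, -0.15, 0.03], 4], [[0, 0, 0], [0, -0.15, -0.1], 4]]}}

```text
t: 20.88
eef_pos: [0.5506, -0.2039, 0.0612]
tool_rot: [0.001, 0.794, 0.608, 0.0]
contact_force: [1.1, -0.3, -0.3]
gripper_width: 0.471
```

```bash
python3 -c "
from h import *
st()"
```

```text
t 20.88 slicer xyz mm [-53.3  -0.2  61.2] tool y (deg) 0.12 F slicer [ 1.2  0.  -0.3] M [-0.01  0.06  0.03] w 0.471
```

Call:
{"fn": "carry_out", "kwargs": {"moves": [[[0, 0, 0], [0, 0, -2], 4], [[0, 0, 0], [0, 0, -6], 4], [[0, 0, 0], [0, 0, -11], 4], [[0, 0, 0], [0, 2, -15], 4], [[0, 0, 0], [0, 2, -15], 4]]}}

```text
t: 21.5
eef_pos: [0.5727, -0.2098, 0.2164]
tool_rot: [0.004, 0.794, 0.607, 0.003]
contact_force: [-0.3, -0.7, 0.5]
gripper_width: 0.469
```

Run:
```python
from h import *
st()
import pickle
ci=bot.camera_info("wrist");im=bot.read_camera("wrist");pickle.dump((ci,im),open("w6.pkl","wb"))
cv2.imwrite("pics/w6.png",np.clip(cv2.resize(im[60:240,110:370],None,fx=3,fy=3,interpolation=2)*1.3,0,255).astype(np.uint8)[:,:,::-1])
```

```text
t 21.5 slicer xyz mm [-30.4  -0.  216.4] tool y (deg) 0.1 F slicer [-0.1 -0.7  0.5] M [-0.02  0.03  0.02] w 0.469
```

View pics/w6.png

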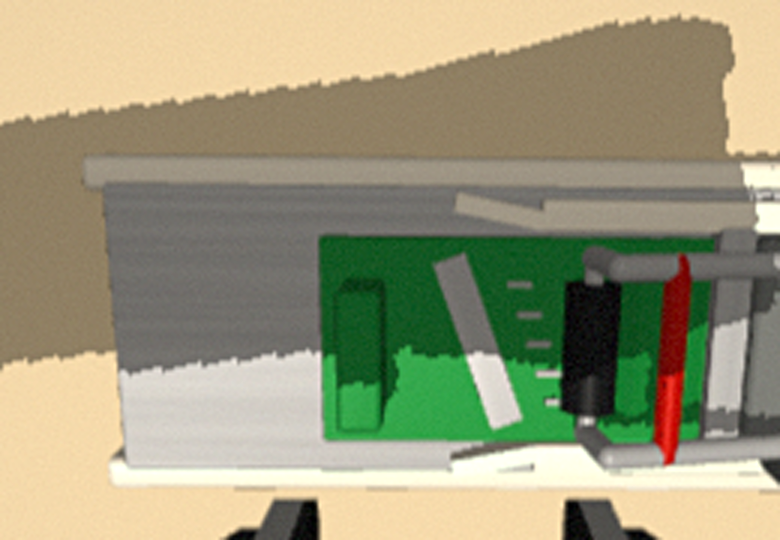

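Run:
```python
from h import *
import pickle
ci,im=pickle.load(open("w6.pkl","rb"))
g=lambda a:np.c_[110+np.array(a)[:,0]/3,60+np.array(a)[:,1]/3]
f=lambda a,z:(SR.inv().apply(toz(g(a),ci,z)-S)*1000).round(1)[:,:2].tolist()
print("rear",f([(320,236),(324,440)],.038),"bed edge",f([(107,185),(127,465)],.03))
print("nose",f([(716,240),(704,437)],.035),"roller",f([(567,340),(620,340)],.0488),"tab",f([(336,282),(384,282),(334,431),(383,431)],.07))
```

```text
rear [[-67.1, 34.7], [-67.9, -34.8]] bed edge [[-137.1, 50.4], [-138.9, -46.6]]
nose [[62.8, 33.2], [64.0, -34.9]] roller [[12.8, 2.5], [30.0, 2.5]] tab [[-59.0, 24.4], [-44.9, 24.4], [-60.9, -21.4], [-45.9, -21.5]]
```

```bash
python3 -c "
from h import *
st();print(bot.hand_in())"
```

```text
t 21.55 slicer xyz mm [-3.250e+01 -2.000e-01  2.137e+02] tool y (deg) 0.1 F slicer [ 0.2  0.3 -0.5] M [ 0.04  0.07 -0.02] w 0.471
the job is handed in; nothing more can be done
None
```

I slid the green insert ridge first under the bail until it was home against the stop, then released it, drew the gripper clear and handed the job in at about 21.6 s. `hand_in` gives no verdict, so this rests on my own checks.

**Push:** I felt the stop at tab x of about -54 mm in the slicer frame. There the push rose from 0 to 9.5 N with about 0.1 mm of movement. The highest reading along the channel was about 13 N, on the ramp, while I was pressing down about 11 N. Raising the tool slightly brought that down. Forces were read only at the end of each move, so short peaks in between would not show.

**Last picture, after release:**
- **Position:** the insert lies in the channel, centred to under 1 mm. Its tab is at about -54 mm, so it did not move when I let go. That figure includes a 1.5 mm correction, because the bed's edge measured that far off.
- **Roller:** it sits behind the ridge, about 74 mm ahead of the tab, which matches the position I calculated for home. I could not measure the bail angle directly.
- **Nose:** it shows no visible gap to the head.

**One disagreement on the way:** at about -57 mm the insert stuck and looked home. It was only friction, and easing the downward pressure let it slide the last 3 mm.

I did not go near the orange insert or the other items on the table, but I took no final picture of them.

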